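# Lock the badge die in the cleaning bed

## Robot

A 6-joint arm with a two-finger parallel gripper is mounted at the origin on the work surface. World frame = base frame: x ahead of the robot, y to its left, z up, the work surface at z = 0. Lengths are in m, angles in rad, forces in N, time in s.
With the tool pointing down it reaches from about 0.25 to 0.85 m from the base axis. Payload 12.5 kg.
Tool frame: the origin (TCP) lies midway between the tips of the shut fingers; the grasp point (between the pads) lies 19 mm behind it; z points along the fingers, y is the line along which they close (so a half turn about z gives the same grasp; the last joint's range is limited). The gripper opens to 93 mm and grips with 3 to 60 N. Pads are 15 mm wide; open, the fingers measure 128 mm over their backs; the gripper's body (75 mm by 188 mm) begins 65 mm behind the grasp point.
Start: joints at [-1.376, 0.351, 1.652, -0, 1.139, -0.085], TCP at [0.152, -0.529, 0.219] pointing down, gripper open.
Joint ranges: [-2.75, 2.75], [-0.79, 2.1], [0.01, 2.65], [-1.57, 4.71], [0.07, 3.14], [-2.87, 2.87]. Speed limits (rad/s): [2.22, 2.22, 2.79, 3.14, 3.14, 3.14].

## Interface

Orientations are given as [roll, pitch, yaw] about the fixed x, y, z axes, in that order (R = Rz(yaw) Ry(pitch) Rx(roll)).
In Python, from workcell import arm, optics, sign_off, nets gives the robot as it stands.
- The arm moves only by the tool step_arm, never from a script. Its argument "steps" is a list of rows, each an object with "grip": the closure, from -1 (fully open) to 1 (shut); "travel": the shift along the world's x, y, z in m, a list of three; "roll": the turn about the world's z in rad. A call has 1 to 5 rows; each row is the pose to reach, as a shift and turn from the pose commanded when the call began; what a row does not reach only later rows make up. A row lasts 1/10 s, in which the tool goes at most 50 mm and 8.59 degrees, less where a joint would pass 70% of its speed; a pose out of reach is approached as far as the arm can. A call with a gripper value outside its range is refused whole. The fingers move at their own pace and stop on an object; the grip force is fixed at half the most. Time passes only in rows, so rows that repeat a pose let the fingers close. It gives the time, the measured TCP pose, the force, the opening and the grip force at its end, in the units of the state.
- arm.get_state(): the state, without advancing time (a new reading comes with each control period).
- optics.camera(name): name is "scene" or "side" or "wrist"; returns a dict with "frame" (400x640x3 uint8, red, green, blue), "K" (3x3 intrinsics, pixels), "extrinsics" (4x4, takes a point from camera to world coordinates). Camera axes: x right, y up, looking along -z (the intrinsics and any distortion apply to the point x, -y, -z); pixel columns grow to the right and rows downward; lengths in m; the calibration is good to about 2 mm. A picture is of the moment at which its call begins. There is no depth.
- sign_off(): hands the job in; it is judged then, once.
Trained networks look in the newest picture that a camera, given by its name, has taken for a name from the list of things; names that differ only in an ending like _2 or _b are one class to them, and where a whole thing is asked for, a point or a joint stands for the part that bears it (a point fixed in the world has none). Each returns a list of dicts, best first, with "confidence" (0 to 1); they miss things now and then, are a little off and sometimes report something else, mostly with a low value. They report only what shows in the picture. A call takes as long as a camera call. They do not tell look-alikes from the thing itself.
- nets.trace(camera, label): "pixels" (400x640 bool, what is visible of it) and "location" ([row, column] in pixels, amid what is visible of it).
The state is a dict: "clock": time; "joint_pos": joint angles; "dq": joint speeds; "effort": joint torques, N m; "ee_pos": TCP position; "orientation": TCP orientation; "contact_force": force on the tool from outside, world axes, zero at the start; "wrist_torque": the same for the moment, N m; "gripper_width": finger opening in m; "grip_force": force on a finger pad.
Only numpy, scipy, OpenCV 4.12 (cv2) and the standard library are available. Lean on these libraries where they do the work, as an engineer would, in place of code of your own. Each camera call takes 0.05 s, during which the arm holds its last target. There are 200 camera calls.

## Task

Take the brass badge die from the wooden tray, set it down gently and flat in the aluminium cleaning bed and slide it fully home, pushing until you feel it bear on the steel end stop but without ramming it. Then turn the red cam knob clockwise until its lobe bears on the die and squeezes it against the rubber pad with about 10 newtons (it must hold firmly, but never take more than 25), and let go. Leave the blue-handled die and the orange thread spool where they are.

Things in the scene. Friction and masses are not known exactly. Their poses are not given: they have to be found in the camera images.
- bed: Aluminium plate 160 (x) x 170 (y) x 12 mm, fixed, z up. The die's channel runs along x: end stop at +x, cam at -y, at +y a black rubber pad, 10 mm high, its face set anywhere at y = 27.5 to 32.5 mm, sprung, yields 1 mm per 9 N. Origin: on the underside, below the middle of the die when home; plate spans x -95..65, y -90..80. Channel from pad to slack cam: 61 to 69 mm wide (die 56).
- stop_face (a point): Centre of the face (looking to the bed's -x) of the dark steel end stop that the die's short end must touch, at bed x = 35 mm. The stop is 44 mm wide, 10 mm high, 14 mm thick, on the base plate.
- cam_grip (a point): On the cam's axis (bed x = 0, y = -46.1 mm), 48 mm above the bed's underside; turns with the knob. Red grip bar 40 long, 12 thick, 30 to 62 mm above the bed's underside; its marked end points 3.316 rad counter-clockwise from this point's x axis. Below it a steel disc, radius 18, 13 to 25 mm up, its centre 11 mm off the axis (the lobe, yellow dot), towards 4.014 rad.
- cam (a joint): Cam turn, rad, clockwise from above, 0 slack to 2.6; starts 0.1 to 0.3. Bar direction in the bed = 3.316 - value, lobe's = 4.014 - value; disc reaches 18 + 11 cos(2.443 - value) mm from its axis to the die. It pushes the loose die to the pad; the pad yields from somewhere in 0.8 to 1.3 rad on, then 80 to 100 N/rad. Drag 0.08 N m, plus 0.02 to 0.04 N m per N of squeeze. Stays where left.
- die_mid (a point): Middle of the badge die that is to be clamped: brass plate 70 (x) x 56 (y) x 10 mm with an upright dark wooden grip on top, 14 mm (x) x 20 mm (y), from 10 to 46 mm above the underside. 0.28 to 0.44 kg. This point is on the centre line, 23 mm above the underside; z up, x along the long side; half a turn makes no difference.
- other_die_mid (a point): A second die of the same shape, steel plate and blue grip; leave it alone. Point 23 mm above its underside.
- tray: Low wooden board 130 x 320 x 10 mm, fixed; the two dies and the orange spool stand on its top in varying order, about 100 mm apart along its y. Origin centre of the underside.
- spool_mid (a point): Orange thread spool, 40 mm diameter, 55 mm high, on the tray; its middle. Leave alone.
Not all that is in view belongs to the job. Of the things shaped like the bed, the aluminium one is meant. Of the things that look like the part that bears die_mid, the largest one is meant.

How it is judged:
On the way, in this order (a step that is already met when the one before it is completed fails the run):
1. the brass die lies flat in the bed, squared to within 5 degrees, within 2 mm of fully home, and has been pushed against the end stop (over 2 N) (x of die_mid in the frame of bed between -0.002 and 0.002 m and y of die_mid in the frame of bed between -0.009 and 0.01 m and z of die_mid in the frame of bed below 0.037 m and angle between die_mid's own z axis and vertical below 0.06 rad and angle between the x axis of die_mid and the x axis of bed, either way round below 0.087 rad and contact force between die and end_stop above 2 N), for 0.1 s.
2. the cam's lobe bears on the die with 5 to 18 N (contact force between cam and die between 5 and 18 N), for 0.2 s.
At the end, for the whole second after the job is handed in: The brass die lies flat in the bed, within 2 mm of fully home at the end stop and square to within 5 degrees, at rest, and the cam's lobe bears on it with 5 to 18 N, pressing it against the rubber pad (all of step 2 and x of die_mid in the frame of bed between -0.002 and 0.002 m and z of die_mid in the frame of bed below 0.037 m and angle between die_mid's own z axis and vertical below 0.06 rad and angle between the x axis of die_mid and the x axis of bed, either way round below 0.087 rad and contact force between die and fence above 3 N and linear speed of die below 0.01 m/s and velocity of joint cam below 0.05 rad/s); the robot touches nothing.
It fails at once if the die is rammed into the end stop with over 25 N (contact force between die and end_stop above 25 N).
It fails at once if the cam squeezes the die with over 25 N (contact force between cam and die above 25 N).
It fails at once if the die is dropped or banged into the bed (over 45 N) (contact force between die and bed above 45 N).
It fails at once if the blue-handled die or the orange spool is moved by over 20 mm (distance of any of other_die_mid, spool_mid from where it was at the start of the episode above 0.02 m).
It also fails if it takes over 72 s, if anything falls off the work surface, if the arm or the gripper's body presses on something with over 40 N, if the wrist force passes 120 N, or if a joint passes its speed limit or range.

## Working session

There is one attempt and no reset: what is moved stays moved. The work goes in short steps, Python scripts to look and compute and a tool call to move; the robot and the scene stay as the last step left them, time stands still between calls to the robot, and variables do not carry over. Pictures are saved under pics/ and viewed, at most 10 in all, crops included, and the job is handed in when it is done.

Besides the shell and the picture viewer there is one more tool, called after "Call:" in YAML: its name, and indented under it one key for each argument. step_arm: Moves the arm, as the interface text tells. Its arguments: {"type":"object","properties":{"steps":{"type":"array"}},"required":["steps"]}

```bash
mkdir -p pics; cat > h.py <<'E'
import numpy as np, cv2
from workcell import arm, optics, sign_off, nets
def ray(c,px):  # px=(col,row)
    K=c["K"];T=c["extrinsics"]
    d=np.array([(px[0]-K[0,2])/K[0,0],-(px[1]-K[1,2])/K[1,1],-1.])
    return T[:3,3],T[:3,:3]@d
def onz(c,px,z):
    o,d=ray(c,px); return o+d*(z-o[2])/d[2]
def proj(c,P):
    T=c["extrinsics"];K=c["K"];p=T[:3,:3].T@(np.asarray(P)-T[:3,3])
    return np.array([K[0,0]*p[0]/-p[2]+K[0,2],K[1,1]*-p[1]/-p[2]+K[1,2]])
E
python3 - <<'E'
from h import *
for n in ["scene","side"]:
    c=optics.camera(n); cv2.imwrite(f"pics/{n}0.png",c["frame"][:,:,::-1]); print(n,list(c.keys()),c["extrinsics"].round(3).tolist())
    for l in ["bed","die_mid","other_die_mid","spool_mid","tray","cam","stop_face"]:
        try:
            print(l,[(round(d["confidence"],2),np.round(d["location"]).tolist(),int(d["pixels"].sum())) for d in nets.trace(n,l)])
        except Exception as e: print(l,e)
s=arm.get_state();print(s)
E
```

```text
scene ['frame', 'K', 'extrinsics'] [[0.565, -0.65, 0.509, 0.851], [0.825, 0.448, -0.344, -0.206], [-0.005, 0.614, 0.79, 0.686], [0.0, 0.0, 0.0, 1.0]]
bed [(0.86, [304.0, 255.0], 6872), (0.76, [137.0, 335.0], 2609)]
die_mid [(0.71, [225.0, 300.0], 311), (0.67, [181.0, 298.0], 306)]
other_die_mid [(0.93, [180.0, 437.0], 595)]
spool_mid [(0.9, [184.0, 399.0], 372)]
tray [(0.78, [197.0, 390.0], 4132)]
cam [(0.74, [137.0, 319.0], 277), (0.67, [310.0, 235.0], 366)]
stop_face [(0.65, [326.0, 270.0], 217), (0.43, [146.0, 346.0], 96)]
side ['frame', 'K', 'extrinsics'] [[-0.943, 0.205, -0.262, 0.198], [-0.332, -0.527, 0.782, 0.847], [0.022, 0.825, 0.565, 0.622], [0.0, 0.0, 0.0, 1.0]]
bed [(0.94, [286.0, 386.0], 5490), (0.77, [161.0, 318.0], 1685)]
die_mid [(0.77, [223.0, 296.0], 651), (0.62, [202.0, 331.0], 205), (0.59, [225.0, 368.0], 247), (0.26, [281.0, 239.0], 877)]
other_die_mid [(0.72, [282.0, 238.0], 849)]
spool_mid [(0.74, [244.0, 272.0], 490)]
tray [(0.79, [264.0, 262.0], 4602)]
cam [(0.72, [148.0, 318.0], 205), (0.72, [255.0, 388.0], 479), (0.55, [155.0, 292.0], 54), (0.18, [245.0, 270.0], 517)]
stop_face [(0.6, [271.0, 357.0], 149), (0.51, [159.0, 296.0], 63)]
{'clock': 0.8, 'joint_pos': array([-1.37561713e+00,  3.50702407e-01,  1.65177607e+00,  3.46128193e-06,
        1.13911963e+00, -8.46325776e-02]), 'dq': array([1.50793009e-05, 5.00751243e-04, 1.18448897e-03, 4.65952814e-04,
       2.31462025e-03, 8.81798473e-04]), 'effort': array([-3.58080988e-04, -4.97211778e+01, -2.85470635e+01,  6.99091167e-02,
        2.21504486e-02,  2.21331028e-06]), 'ee_pos': array([ 0.15190279, -0.52859903,  0.21864035]), 'orientation': array([-3.14158749e+00, -3.59313953e-06,  2.79810330e-01]), 'contact_force': array([-0.89251859, -0.47871377,  0.66811203]), 'wrist_torque': array([0.02703153, 0.02745021, 0.01647763]), 'grip_force': 0.0, 'gripper_width': 0.09296126685597025}
```

View pics/scene0.png

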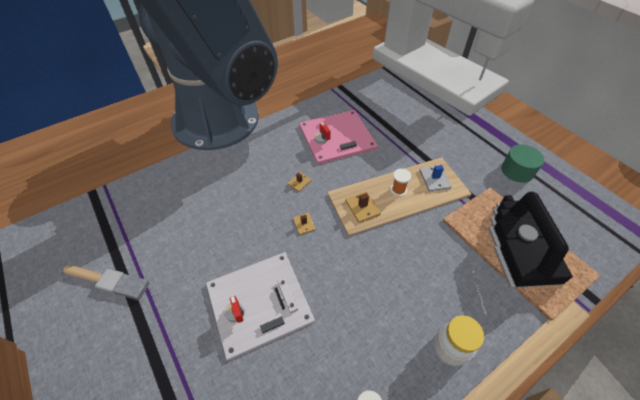

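View pics/side0.png

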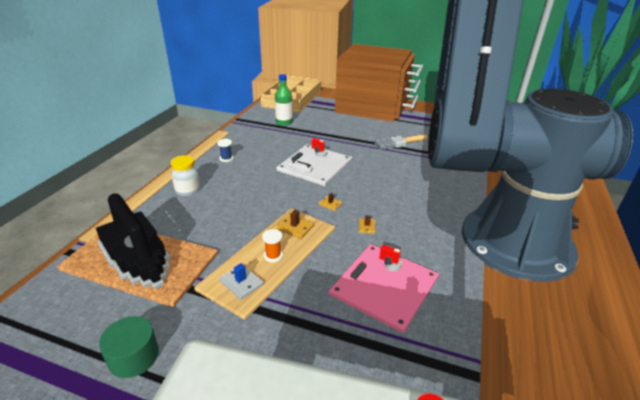

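Scene view: beds at (260,303), aluminium, and (338,136), pink. The aluminium one is meant. Brass dies: on the tray at (364,205), and two smaller loose ones at (300,181) and (304,223). The tray one is the largest and sits on the tray, so it fits. I'll confirm with a crop and locate both.

```bash
cat >> h.py <<'E'
def planepts(c,mask,z):
    ys,xs=np.nonzero(mask); return np.array([onz(c,(x,y),z)[:2] for x,y in zip(xs,ys)])
def rect(c,mask,z):
    cnt=max(cv2.findContours(mask.astype(np.uint8),cv2.RETR_EXTERNAL,cv2.CHAIN_APPROX_NONE)[0],key=cv2.contourArea)
    P=np.array([onz(c,p[0],z)[:2] for p in cnt])*1000
    r=cv2.minAreaRect(P.astype(np.float32)); return r
E
python3 - <<'E'
from h import *
c=optics.camera("scene"); f=c["frame"]
np.savez("c0.npz",**c)
for d in nets.trace("scene","bed"): print("bed",d["confidence"],rect(c,d["pixels"],.012))
for d in nets.trace("scene","cam"): print("cam",d["location"],onz(c,d["location"][::-1],.045).round(3))
for d in nets.trace("scene","stop_face"): print("stop",d["location"],onz(c,d["location"][::-1],.02).round(3))
# brass by colour near tray
hsv=cv2.cvtColor(f,cv2.COLOR_RGB2HSV)
for y,x in [(212,360),(218,368),(205,352),(200,363),(225,345),(185,300)]: print((x,y),hsv[y,x])
a=cv2.resize(f[150:250,270:470],None,fx=4,fy=4,interpolation=cv2.INTER_CUBIC)
cv2.imwrite("pics/crop1.png",a[:,:,::-1])
b=cv2.resize(f[240:370,190:330],None,fx=4.5,fy=4.5,interpolation=cv2.INTER_CUBIC)
cv2.imwrite("pics/crop2.png",b[:,:,::-1])
E
```

```text
bed 0.83 ((261.9906005859375, 242.4996337890625), (174.70875549316406, 169.6406707763672), 75.55474853515625)
bed 0.68 ((555.7220458984375, -156.51345825195312), (172.04518127441406, 165.72320556640625), 80.1846694946289)
cam [307.8, 234.7] [ 0.559 -0.201  0.045]
cam [134.5, 322.2] [0.269 0.191 0.045]
stop [325.1, 270.2] [ 0.614 -0.162  0.02 ]
stop [143.1, 345.8] [0.309 0.239 0.02 ]
(360, 212) [ 19 128 180]
(368, 218) [ 18 129 123]
(352, 205) [ 19 127 183]
(363, 200) [  9 132  58]
(345, 225) [ 17  84 185]
(300, 185) [ 19 126 180]
```

View pics/crop1.png

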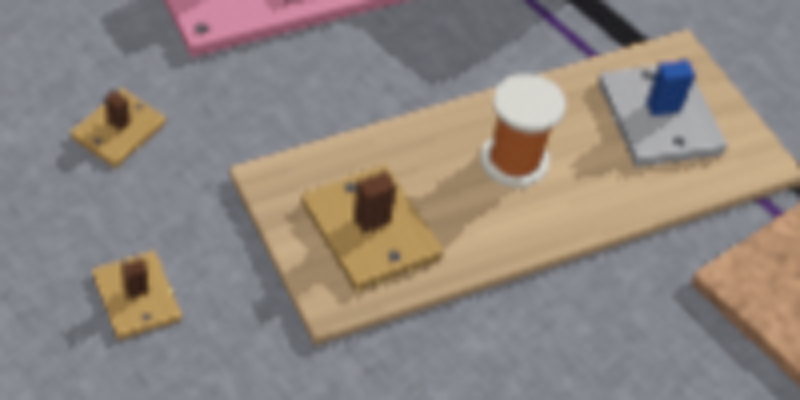

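View pics/crop2.png

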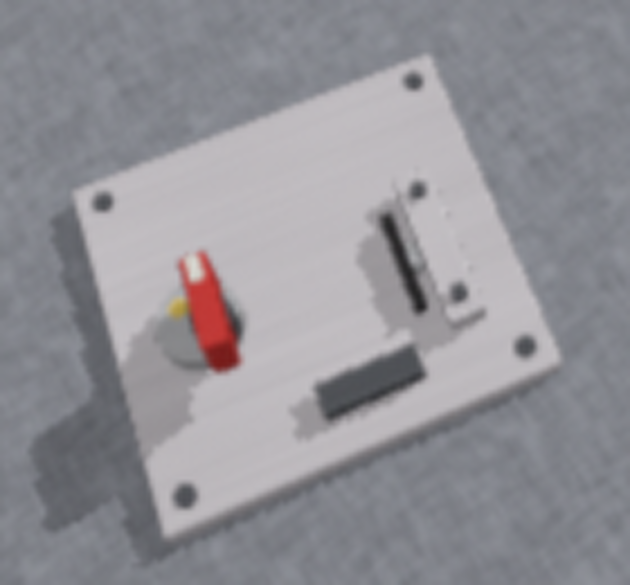

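Crop 1: the tray's brass die is clearly the largest, with the plate corners at about (346,200), (366,192), (380,214) and (360,222). Crop 2: aluminium bed with the cam on the left, the pad on the right and the stop at the bottom. The white mark on the bar points up in the image.

```bash
cat >> h.py <<'E'
def fit(M,P): # 2D rigid, model->world; returns x,y,th,residual
    M=np.asarray(M,float);P=np.asarray(P,float);a=M-M.mean(0);b=P-P.mean(0)
    th=np.arctan2((a[:,0]*b[:,1]-a[:,1]*b[:,0]).sum(),(a*b).sum())
    R=np.array([[np.cos(th),-np.sin(th)],[np.sin(th),np.cos(th)]]);t=P.mean(0)-R@M.mean(0)
    return t,th,np.linalg.norm(M@R.T+t-P,axis=1).round(4)
E
python3 - <<'E'
from h import *
c=dict(np.load("c0.npz"))
w=lambda L,o,s,z:[onz(c,(o[0]+x/s,o[1]+y/s),z)[:2] for x,y in L]
print("bed",fit([(-.095,-.09),(-.095,.08),(.065,.08),(.065,-.09)],w([(75,190),(430,55),(562,357),(165,528)],(190,240),4.5,.012)))
D=w([(303,198),(385,168),(441,255),(360,287)],(270,150),4,.02)
print(np.round(D,3)); print([np.linalg.norm(D[i]-D[(i+1)%4]).round(4) for i in range(4)])
print("die",fit([(-.035,-.028),(-.035,.028),(.035,.028),(.035,-.028)],D))
print("spool",w([(516,165)],(270,150),4,.01))
E
```

```text
bed (array([ 0.57189848, -0.15319439]), np.float64(-0.18546213311106235), array([0.0022, 0.0027, 0.0017, 0.0031]))
[[0.46  0.126]
 [0.469 0.179]
 [0.536 0.166]
 [0.527 0.115]]
[np.float64(0.054), np.float64(0.0683), np.float64(0.0517), np.float64(0.0687)]
die (array([0.49819979, 0.14647586]), np.float64(-0.17841535505135783), array([0.0013, 0.0012, 0.0024, 0.0021]))
spool [array([0.50638807, 0.2510455 ])]
```

Call:
step_arm:
  steps:
    - {"grip": -1,"travel": [0.018,0.034,0],"roll": 0.06}
    - {"grip": -1,"travel": [0.036,0.068,0],"roll": 0.12}
    - {"grip": -1,"travel": [0.054,0.102,0],"roll": 0.18}
    - {"grip": -1,"travel": [0.072,0.136,0],"roll": 0.24}
    - {"grip": -1,"travel": [0.09,0.17,0],"roll": 0.3}

```text
clock: 1.5
ee_pos: [0.2423, -0.3572, 0.2187]
orientation: [3.141, 0.0, 0.582]
contact_force: [0.8, 0.1, 0.8]
gripper_width: 0.0926
grip_force: 0.0
```

Call:
step_arm:
  steps:
    - {"grip": -1,"travel": [0.018,0.034,0],"roll": 0.06}
    - {"grip": -1,"travel": [0.036,0.068,0],"roll": 0.12}
    - {"grip": -1,"travel": [0.054,0.102,0],"roll": 0.18}
    - {"grip": -1,"travel": [0.072,0.136,0],"roll": 0.24}
    - {"grip": -1,"travel": [0.09,0.17,0],"roll": 0.3}

```text
clock: 2.0
ee_pos: [0.3324, -0.1872, 0.2189]
orientation: [3.141, -0.0, 0.882]
contact_force: [0.3, -0.1, 0.7]
gripper_width: 0.0931
grip_force: 0.0
```

Call:
step_arm:
  steps:
    - {"grip": -1,"travel": [0.018,0.034,0],"roll": 0.06}
    - {"grip": -1,"travel": [0.036,0.068,0],"roll": 0.12}
    - {"grip": -1,"travel": [0.054,0.102,0],"roll": 0.18}
    - {"grip": -1,"travel": [0.072,0.136,0],"roll": 0.24}
    - {"grip": -1,"travel": [0.09,0.17,0],"roll": 0.3}

```text
clock: 2.5
ee_pos: [0.4225, -0.017, 0.2188]
orientation: [3.141, -0.0, 1.182]
contact_force: [0.8, 0.3, -0.0]
gripper_width: 0.0933
grip_force: 0.0
```

Call:
step_arm:
  steps:
    - {"grip": -1,"travel": [0.016,0.034,0],"roll": 0.05}
    - {"grip": -1,"travel": [0.032,0.068,0],"roll": 0.1}
    - {"grip": -1,"travel": [0.048,0.102,0],"roll": 0.15}
    - {"grip": -1,"travel": [0.064,0.136,0],"roll": 0.2}
    - {"grip": -1,"travel": [0.075,0.163,-0.02],"roll": 0.21}

```text
clock: 3.0
ee_pos: [0.4989, 0.1466, 0.2003]
orientation: [3.137, -0.002, 1.392]
contact_force: [0.3, -0.5, 0.5]
gripper_width: 0.0926
grip_force: 0.0
```

```bash
python3 - <<'E'
from h import *
c=optics.camera("wrist");np.savez("c1.npz",**c);cv2.imwrite("pics/w1.png",c["frame"][:,:,::-1])
print(c["extrinsics"].round(3).tolist(),arm.get_state()["ee_pos"],[proj(c,(.4982,.1465,z)).round() for z in (.02,.056)])
for d in nets.trace("wrist","die_mid"): print(d["confidence"],d["location"],d["pixels"].sum(),rect(c,d["pixels"],.02))
E
```

```text
[[0.984, 0.171, 0.046, 0.512], [-0.177, 0.944, 0.278, 0.223], [0.004, -0.282, 0.96, 0.366], [0.0, 0.0, 0.0, 1.0]] [0.49784417 0.1486987  0.19602019] [array([314., 181.]), array([314., 188.])]
0.86 [240.9, 207.1] 295 ((340.14599609375, 96.01142120361328), (40.86756134033203, 18.9617977142334), 34.19007110595703)
0.72 [268.3, 295.9] 799 ((452.1210021972656, 22.933395385742188), (42.81000518798828, 44.68577194213867), 77.85237121582031)
0.56 [180.2, 312.1] 2455 ((493.0509338378906, 147.95059204101562), (58.04751968383789, 73.10090637207031), 81.0147705078125)
```

View pics/w1.png

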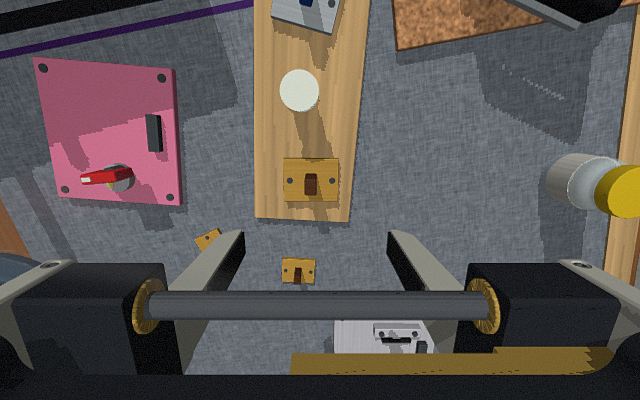

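Wrist view: brass die at (312,180), directly under the gripper, with its grip at (311,184) and its long side across the closing line. The small die is at (298,270) and the spool at (299,90), both clear. Descending.

Call:
step_arm:
  steps:
    - {"grip": -0.6,"travel": [-0.002,0,-0.04],"roll": 0.005}
    - {"grip": -0.3,"travel": [-0.002,0,-0.08],"roll": 0.005}
    - {"grip": -0.2,"travel": [-0.002,0,-0.12],"roll": 0.005}
    - {"grip": -0.2,"travel": [-0.002,0,-0.15],"roll": 0.005}
    - {"grip": -0.2,"travel": [-0.002,0,-0.167],"roll": 0.005}

```text
clock: 3.6
ee_pos: [0.4938, 0.1435, 0.0298]
orientation: [-3.139, 0.001, 1.394]
contact_force: [0.3, 0.7, -0.1]
gripper_width: 0.0586
grip_force: 0.0
```

Call:
step_arm:
  steps:
    - {"grip": 0,"travel": [0,0,-0.003],"roll": 0}
    - {"grip": 0.3,"travel": [0,0,-0.004],"roll": 0}
    - {"grip": 1,"travel": [0,0,-0.004],"roll": 0}
    - {"grip": 1,"travel": [0,0,-0.004],"roll": 0}
    - {"grip": 1,"travel": [0,0,-0.004],"roll": 0}

```text
clock: 4.1
ee_pos: [0.4954, 0.1445, 0.0285]
orientation: [3.14, -0.001, 1.395]
contact_force: [-0.6, 0.5, 0.6]
gripper_width: 0.0205
grip_force: 0.0
```

Call:
step_arm:
  steps:
    - {"grip": 1,"travel": [0,0,0],"roll": 0}
    - {"grip": 1,"travel": [0,0,0],"roll": 0}
    - {"grip": 1,"travel": [0,0,0],"roll": 0}

```text
clock: 4.4
ee_pos: [0.4948, 0.1444, 0.0281]
orientation: [-3.141, 0.0, 1.395]
contact_force: [-3.5, -0.5, 6.4]
gripper_width: 0.0137
grip_force: 30.0
```

Call:
step_arm:
  steps:
    - {"grip": 1,"travel": [0,0,0.005],"roll": 0}
    - {"grip": 1,"travel": [0,0,0.02],"roll": 0}
    - {"grip": 1,"travel": [0,0,0.05],"roll": 0}
    - {"grip": 1,"travel": [0,0,0.09],"roll": 0}
    - {"grip": 1,"travel": [0,0,0.13],"roll": 0}

```text
clock: 4.9
ee_pos: [0.4944, 0.1443, 0.1589]
orientation: [-3.141, 0.0, 1.395]
contact_force: [0.8, -0.3, -3.1]
gripper_width: 0.0137
grip_force: 30.0
```

Call:
step_arm:
  steps:
    - {"grip": 1,"travel": [0.01,-0.035,0],"roll": 0}
    - {"grip": 1,"travel": [0.02,-0.07,0],"roll": 0}
    - {"grip": 1,"travel": [0.03,-0.11,0],"roll": 0}
    - {"grip": 1,"travel": [0.04,-0.14,0],"roll": 0}
    - {"grip": 1,"travel": [0.04,-0.15,0],"roll": 0}

```text
clock: 5.4
ee_pos: [0.5356, -0.0081, 0.1577]
orientation: [3.141, 0.0, 1.393]
contact_force: [0.5, 0.5, -2.9]
gripper_width: 0.014
grip_force: 30.0
```

```bash
python3 - <<'E'
from h import *
s=arm.get_state(); print(s["ee_pos"],s["orientation"],s["contact_force"],s["wrist_torque"],s["gripper_width"])
c=optics.camera("wrist");np.savez("c2.npz",**c);cv2.imwrite("pics/w2.png",c["frame"][:,:,::-1])
c=optics.camera("scene");np.savez("c2s.npz",**c)
E
```

```text
[ 0.53558141 -0.00810854  0.15772464] [3.14092347e+00 3.70146921e-04 1.39260049e+00] [ 0.46051216  0.4914284  -2.88848449] [ 0.02623546 -0.04300075  0.03874032] 0.013969230937933267
```

View pics/w2.png

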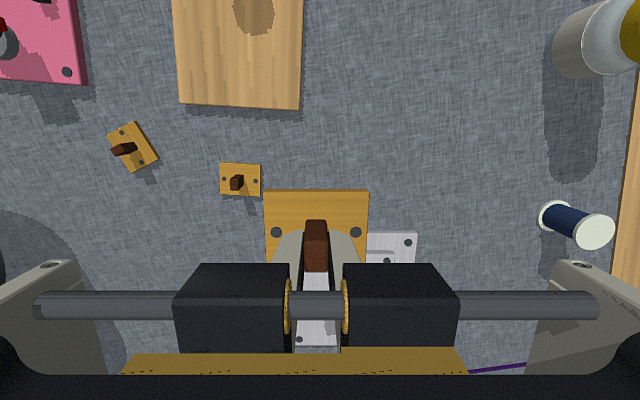

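Wrist view: the die is held squarely, with its grip between the fingers at (316,245) and the plate edge level. I'll fly past the bed so the wrist camera sees it clearly.

Call:
step_arm:
  steps:
    - {"grip": 1,"travel": [0.01,-0.035,0.02],"roll": 0}
    - {"grip": 1,"travel": [0.02,-0.07,0.04],"roll": 0}
    - {"grip": 1,"travel": [0.03,-0.11,0.04],"roll": 0}
    - {"grip": 1,"travel": [0.035,-0.15,0.04],"roll": 0}
    - {"grip": 1,"travel": [0.04,-0.19,0.04],"roll": 0}

```text
clock: 6.0
ee_pos: [0.575, -0.1955, 0.1977]
orientation: [-3.141, -0.0, 1.396]
contact_force: [0.4, 0.4, -4.0]
gripper_width: 0.0139
grip_force: 30.0
```

Call:
step_arm:
  steps:
    - {"grip": 1,"travel": [0.01,-0.035,0],"roll": 0}
    - {"grip": 1,"travel": [0.02,-0.07,0],"roll": 0}
    - {"grip": 1,"travel": [0.025,-0.1,0],"roll": 0}
    - {"grip": 1,"travel": [0.025,-0.1,0],"roll": 0}
    - {"grip": 1,"travel": [0.025,-0.1,0],"roll": 0}

```text
clock: 6.5
ee_pos: [0.5999, -0.2943, 0.1971]
orientation: [-3.14, -0.001, 1.395]
contact_force: [0.3, 0.1, -2.7]
gripper_width: 0.0139
grip_force: 30.0
```

```bash
python3 - <<'E'
from h import *
s=arm.get_state(); print(s["ee_pos"],s["orientation"],s["contact_force"])
c=optics.camera("wrist");np.savez("c3.npz",**c);cv2.imwrite("pics/w3.png",c["frame"][:,:,::-1])
t,th=np.array([.5719,-.1532]),-.1855
R=np.array([[np.cos(th),-np.sin(th)],[np.sin(th),np.cos(th)]])
for n,p,z in [("c--",(-.095,-.09),.012),("c-+",(-.095,.08),.012),("c++",(.065,.08),.012),("c+-",(.065,-.09),.012),("stop",(.035,0),.022),("cam",(0,-.0461),.062)]: print(n,proj(c,[*(R@p+t),z]).round(1))
E
```

```text
[ 0.5998959  -0.29430704  0.19706856] [-3.14041162e+00 -8.64426722e-04  1.39501977e+00] [ 0.27130781  0.09407092 -2.71002366]
c-- [196.9 144.1]
c-+ [179.4 -16.6]
c++ [328.5 -14.9]
c+- [325.3 145.4]
stop [300.4  64.7]
cam [264.6 106.4]
```

View pics/w3.png

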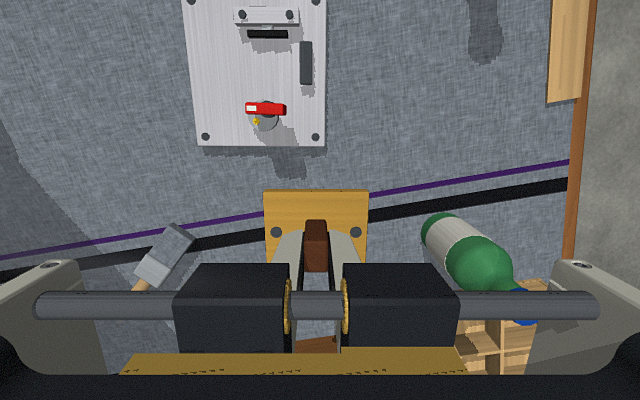

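Wrist view: bed corners at (197,146) and (325,146), stop at (306,62), pad at (267,34), and the red bar at (265,108) with its mark to the left. This agrees with the scene estimate to about 2 mm. Next I'll check how the die sits in the grasp.

```bash
python3 - <<'E'
from h import *
c=dict(np.load("c3.npz"))
a,b=onz(c,(264,190),.189),onz(c,(368,189.5),.189); m=(a+b)/2; d=b-a
th=np.arctan2(d[1],d[0]); print("edge len",np.linalg.norm(d),"yaw",th)
ctr=m[:2]-.028*np.array([-np.sin(th),np.cos(th)]); print("die ctr",ctr,"minus TCP",ctr-[.5999,-.2943])
C=[onz(c,p,.012)[:2] for p in [(197,146),(324.5,146)]]; print(C, np.linalg.norm(C[1]-C[0]))
t,th,r=fit([(-.095,-.09),(.065,-.09)],C); print("bed",t,th,r)
print("stop",onz(c,(300,62),.022),"knob",onz(c,(265.5,107),.062), "pad", onz(c,(267,38),.022))
R=np.array([[np.cos(th),-np.sin(th)],[np.sin(th),np.cos(th)]])
for n,p in [("stop",onz(c,(300,62),.022)),("knob",onz(c,(265.5,107),.062)),("pad", onz(c,(267,38),.022))]: print(n,R.T@(p[:2]-t))
for x in(-.015,0): print("die target",R@[x,0]+t)
E
```

```text
edge len 0.06722792465227058 yaw -0.170009913024358
die ctr [ 0.60110824 -0.28990671] minus TCP [0.00120824 0.00439329]
[array([ 0.46135669, -0.22640465]), array([ 0.61811365, -0.25414603])] 0.15919274236410177
bed [ 0.57018932 -0.15426636] -0.1751571239754145 [0.0004 0.0004]
stop [ 0.60636336 -0.15685342  0.022     ] knob [ 0.56421978 -0.19923219  0.062     ] pad [ 0.57536154 -0.12707658  0.022     ]
stop [0.03607139 0.00375631]
knob [ 0.00195768 -0.04531809]
pad [0.00035492 0.02767507]
die target [ 0.55541883 -0.15165241]
die target [ 0.57018932 -0.15426636]
```

Call:
step_arm:
  steps:
    - {"grip": 1,"travel": [-0.022,0.036,0],"roll": 0}
    - {"grip": 1,"travel": [-0.044,0.072,0],"roll": 0}
    - {"grip": 1,"travel": [-0.066,0.108,0],"roll": 0}
    - {"grip": 1,"travel": [-0.0875,0.144,0],"roll": 0}
    - {"grip": 1,"travel": [-0.0875,0.144,-0.03],"roll": 0}

```text
clock: 7.05
ee_pos: [0.5119, -0.1473, 0.1708]
orientation: [3.137, 0.0, 1.399]
contact_force: [0.8, -1.4, -3.1]
gripper_width: 0.0137
grip_force: 30.0
```

Call:
step_arm:
  steps:
    - {"grip": 1,"travel": [0,0,-0.03],"roll": 0}
    - {"grip": 1,"travel": [0,0,-0.06],"roll": 0}
    - {"grip": 1,"travel": [0,0,-0.09],"roll": 0}
    - {"grip": 1,"travel": [0,0,-0.11],"roll": 0}
    - {"grip": 1,"travel": [0,0,-0.115],"roll": 0}

```text
clock: 7.55
ee_pos: [0.5111, -0.1497, 0.051]
orientation: [-3.138, -0.001, 1.396]
contact_force: [0.1, -0.1, -3.3]
gripper_width: 0.0135
grip_force: 30.0
```

```bash
python3 - <<'E'
from h import *
s=arm.get_state(); print(s["ee_pos"],s["orientation"],s["contact_force"])
t,th=np.array([.5705,-.1543]),-.176
R=np.array([[np.cos(th),-np.sin(th)],[np.sin(th),np.cos(th)]])
print("tcp in bed",R.T@(s["ee_pos"][:2]-t))
c=optics.camera("scene");f=c["frame"]
cv2.imwrite("pics/s4.png",cv2.resize(f[220:360,180:340],None,fx=4,fy=4,interpolation=cv2.INTER_CUBIC)[:,:,::-1])
c=optics.camera("side");np.savez("c4b.npz",**c)
E
```

```text
[ 0.51114312 -0.14972452  0.05104813] [-3.13832076e+00 -8.13620390e-04  1.39627714e+00] [ 0.12176186 -0.08541005 -3.2621261 ]
tcp in bed [-0.05924106 -0.00588816]
```

View pics/s4.png

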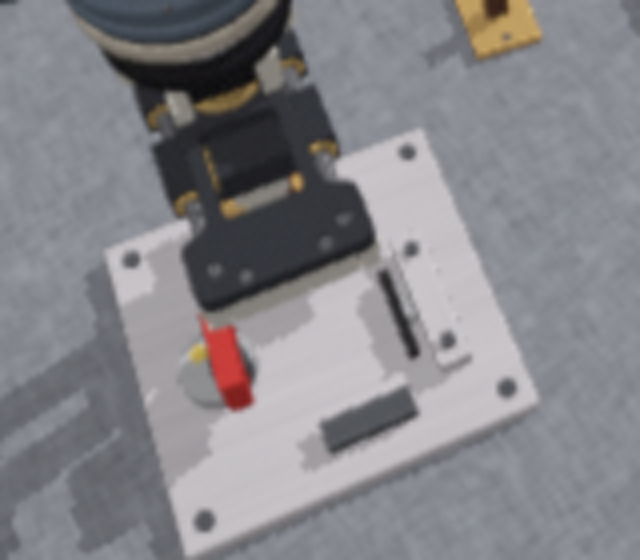

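The die is over the rear of the bed, hidden under the hand, with the knob and pad clear ahead. Lowering gently.

Call:
step_arm:
  steps:
    - {"grip": 1,"travel": [0,0,-0.008],"roll": 0}
    - {"grip": 1,"travel": [0,0,-0.014],"roll": 0}
    - {"grip": 1,"travel": [0,0,-0.017],"roll": 0}
    - {"grip": 1,"travel": [0,0,-0.019],"roll": 0}
    - {"grip": 1,"travel": [0,0,-0.019],"roll": 0}

```text
clock: 8.15
ee_pos: [0.5124, -0.1516, 0.0335]
orientation: [-3.141, -0.0, 1.395]
contact_force: [-0.0, 0.3, -3.1]
gripper_width: 0.0137
grip_force: 30.0
```

Call:
step_arm:
  steps:
    - {"grip": 1,"travel": [0,0,-0.0005],"roll": 0}
    - {"grip": 1,"travel": [0,0,-0.001],"roll": 0}
    - {"grip": 1,"travel": [0,0,-0.001],"roll": 0}

```text
clock: 8.45
ee_pos: [0.5124, -0.1516, 0.0327]
orientation: [3.142, -0.0, 1.395]
contact_force: [-0.9, -0.3, -3.7]
gripper_width: 0.0138
grip_force: 30.0
```

Call:
step_arm:
  steps:
    - {"grip": 1,"travel": [0,0,-0.0005],"roll": 0}
    - {"grip": 1,"travel": [0,0,-0.001],"roll": 0}
    - {"grip": 1,"travel": [0,0,-0.0015],"roll": 0}
    - {"grip": 1,"travel": [0,0,-0.0015],"roll": 0}

```text
clock: 8.85
ee_pos: [0.5124, -0.1516, 0.0311]
orientation: [-3.141, -0.0, 1.395]
contact_force: [-0.4, 0.3, -3.6]
gripper_width: 0.0136
grip_force: 30.0
```

Call:
step_arm:
  steps:
    - {"grip": 1,"travel": [0,0,-0.0004],"roll": 0}
    - {"grip": 1,"travel": [0,0,-0.0004],"roll": 0}

```text
clock: 9.05
ee_pos: [0.5124, -0.1516, 0.0307]
orientation: [-3.142, -0.0, 1.395]
contact_force: [-0.5, -0.5, -2.9]
gripper_width: 0.0138
grip_force: 30.0
```

Call:
step_arm:
  steps:
    - {"grip": 1,"travel": [0,0,-0.0004],"roll": 0}
    - {"grip": 1,"travel": [0,0,-0.0004],"roll": 0}

```text
clock: 9.25
ee_pos: [0.5124, -0.1516, 0.0303]
orientation: [-3.142, -0.0, 1.395]
contact_force: [-0.3, 0.1, -3.1]
gripper_width: 0.014
grip_force: 30.0
```

Call:
step_arm:
  steps:
    - {"grip": 1,"travel": [0.004,-0.0002,0],"roll": 0}
    - {"grip": 1,"travel": [0.008,-0.0009,0],"roll": 0}
    - {"grip": 1,"travel": [0.012,-0.0016,0],"roll": 0}
    - {"grip": 1,"travel": [0.016,-0.0023,0],"roll": 0}
    - {"grip": 1,"travel": [0.0195,-0.003,0],"roll": 0}

```text
clock: 9.75
ee_pos: [0.5323, -0.1547, 0.0303]
orientation: [3.141, 0.0, 1.395]
contact_force: [0.3, -0.7, -2.8]
gripper_width: 0.0135
grip_force: 30.0
```

Call:
step_arm:
  steps:
    - {"grip": 1,"travel": [0.004,-0.0007,0],"roll": 0}
    - {"grip": 1,"travel": [0.008,-0.0014,0],"roll": 0}
    - {"grip": 1,"travel": [0.012,-0.0021,0],"roll": 0}
    - {"grip": 1,"travel": [0.016,-0.0028,0],"roll": 0}
    - {"grip": 1,"travel": [0.02,-0.0036,0],"roll": 0}

```text
clock: 10.25
ee_pos: [0.5523, -0.1582, 0.0303]
orientation: [3.142, 0.0, 1.395]
contact_force: [0.1, 0.0, -2.7]
gripper_width: 0.0137
grip_force: 30.0
```

Call:
step_arm:
  steps:
    - {"grip": 1,"travel": [0.003,-0.0005,0],"roll": 0}
    - {"grip": 1,"travel": [0.006,-0.0011,0],"roll": 0}
    - {"grip": 1,"travel": [0.009,-0.0016,0],"roll": 0}
    - {"grip": 1,"travel": [0.011,-0.002,0],"roll": 0}
    - {"grip": 1,"travel": [0.011,-0.002,0],"roll": 0}

```text
clock: 10.75
ee_pos: [0.5631, -0.1603, 0.0303]
orientation: [3.141, 0.0, 1.395]
contact_force: [0.2, 0.3, -3.0]
gripper_width: 0.0138
grip_force: 30.0
```

Call:
step_arm:
  steps:
    - {"grip": 1,"travel": [0,0,-0.0003],"roll": 0}
    - {"grip": 1,"travel": [0,0,-0.0003],"roll": 0}

```text
clock: 10.95
ee_pos: [0.5629, -0.1602, 0.0302]
orientation: [3.141, 0.0, 1.395]
contact_force: [0.1, -0.7, -0.8]
gripper_width: 0.0135
grip_force: 30.0
```

Call:
step_arm:
  steps:
    - {"grip": 1,"travel": [0,0,-0.0003],"roll": 0}
    - {"grip": 1,"travel": [0,0,-0.0003],"roll": 0}

```text
clock: 11.15
ee_pos: [0.563, -0.1602, 0.0302]
orientation: [3.141, 0.0, 1.395]
contact_force: [-2.6, 0.5, 5.1]
gripper_width: 0.0139
grip_force: 30.0
```

Call:
step_arm:
  steps:
    - {"grip": 1,"travel": [0.001,-0.0002,0.0003],"roll": 0}
    - {"grip": 1,"travel": [0.002,-0.0004,0.0003],"roll": 0}
    - {"grip": 1,"travel": [0.003,-0.0005,0.0003],"roll": 0}
    - {"grip": 1,"travel": [0.0035,-0.0006,0.0003],"roll": 0}

```text
clock: 11.55
ee_pos: [0.5661, -0.1607, 0.0301]
orientation: [-3.141, -0.0, 1.395]
contact_force: [-5.7, 0.4, 6.3]
gripper_width: 0.0137
grip_force: 30.0
```

Call:
step_arm:
  steps:
    - {"grip": 1,"travel": [0.0004,-0.0001,0],"roll": 0}
    - {"grip": 1,"travel": [0.0008,-0.0001,0],"roll": 0}

```text
clock: 11.75
ee_pos: [0.5668, -0.1609, 0.0302]
orientation: [-3.141, 0.0, 1.395]
contact_force: [-4.7, -0.1, 6.7]
gripper_width: 0.0139
grip_force: 30.0
```

Call:
step_arm:
  steps:
    - {"grip": 1,"travel": [0,0,0.0003],"roll": 0}
    - {"grip": 1,"travel": [0,0,0.0004],"roll": 0}

```text
clock: 11.95
ee_pos: [0.5672, -0.1609, 0.0302]
orientation: [-3.142, 0.0, 1.395]
contact_force: [-0.2, 0.5, -2.1]
gripper_width: 0.0137
grip_force: 30.0
```

Call:
step_arm:
  steps:
    - {"grip": 1,"travel": [0.0005,-0.0001,0],"roll": 0}
    - {"grip": 1,"travel": [0.0005,-0.0001,0],"roll": 0}

```text
clock: 12.15
ee_pos: [0.5678, -0.161, 0.0302]
orientation: [3.141, -0.0, 1.395]
contact_force: [0.1, 0.5, -2.5]
gripper_width: 0.0138
grip_force: 30.0
```

Call:
step_arm:
  steps:
    - {"grip": 1,"travel": [0.0004,-0.0001,0],"roll": 0}
    - {"grip": 1,"travel": [0.0006,-0.0001,0],"roll": 0}

```text
clock: 12.35
ee_pos: [0.5684, -0.1611, 0.0303]
orientation: [3.142, -0.0, 1.395]
contact_force: [-0.0, 0.7, -2.4]
gripper_width: 0.0139
grip_force: 30.0
```

Call:
step_arm:
  steps:
    - {"grip": 1,"travel": [0.0003,0,0],"roll": 0}
    - {"grip": 1,"travel": [0.0003,-0.0001,0],"roll": 0}

```text
clock: 12.55
ee_pos: [0.5687, -0.1612, 0.0304]
orientation: [3.142, 0.0, 1.395]
contact_force: [-0.5, -0.6, -3.6]
gripper_width: 0.0136
grip_force: 30.0
```

Call:
step_arm:
  steps:
    - {"grip": 1,"travel": [0.0003,-0.0001,0],"roll": 0}
    - {"grip": 1,"travel": [0.0006,-0.0001,0],"roll": 0}

```text
clock: 12.75
ee_pos: [0.5691, -0.1613, 0.0304]
orientation: [-3.141, -0.0, 1.395]
contact_force: [-1.1, -0.2, -2.4]
gripper_width: 0.0136
grip_force: 30.0
```

Call:
step_arm:
  steps:
    - {"grip": 1,"travel": [0.0003,0,0],"roll": 0}
    - {"grip": 1,"travel": [0.0003,-0.0001,0],"roll": 0}

```text
clock: 12.95
ee_pos: [0.5691, -0.1613, 0.0303]
orientation: [-3.141, -0.0, 1.395]
contact_force: [-2.7, 0.8, -1.4]
gripper_width: 0.0136
grip_force: 30.0
```

Call:
step_arm:
  steps:
    - {"grip": 1,"travel": [0.0002,0,0],"roll": 0}
    - {"grip": 1,"travel": [0.0002,0,0],"roll": 0}
    - {"grip": 1,"travel": [0.0002,0,0],"roll": 0}

```text
clock: 13.25
ee_pos: [0.5692, -0.1612, 0.0303]
orientation: [-3.14, -0.0, 1.395]
contact_force: [-5.6, 0.7, -0.9]
gripper_width: 0.0135
grip_force: 30.0
```

Call:
step_arm:
  steps:
    - {"grip": 1,"travel": [0.0002,0,-0.0002],"roll": 0}
    - {"grip": 1,"travel": [0.0002,0,-0.0002],"roll": 0}
    - {"grip": 1,"travel": [0.0002,0,-0.0002],"roll": 0}

```text
clock: 13.55
ee_pos: [0.5692, -0.1612, 0.0302]
orientation: [-3.14, -0.0, 1.395]
contact_force: [-7.2, 2.3, 2.1]
gripper_width: 0.0138
grip_force: 30.0
```

Call:
step_arm:
  steps:
    - {"grip": 0.2,"travel": [0,0,0.0002],"roll": 0}
    - {"grip": 0.1,"travel": [0,0,0.0004],"roll": 0}
    - {"grip": 0,"travel": [0,0,0.001],"roll": 0}
    - {"grip": 0,"travel": [0,0,0.002],"roll": 0}
    - {"grip": 0,"travel": [0,0,0.002],"roll": 0}

```text
clock: 14.05
ee_pos: [0.5702, -0.1615, 0.0325]
orientation: [3.141, 0.0, 1.395]
contact_force: [-0.6, -0.4, -0.4]
gripper_width: 0.0452
grip_force: 0.0
```

Call:
step_arm:
  steps:
    - {"grip": 0,"travel": [0,0,0.02],"roll": 0}
    - {"grip": 0.1,"travel": [0,0,0.06],"roll": 0}
    - {"grip": 0.2,"travel": [0,-0.03,0.1],"roll": 0}
    - {"grip": 0.4,"travel": [0,-0.07,0.13],"roll": 0}
    - {"grip": 0.4,"travel": [0,-0.11,0.15],"roll": 0}

```text
clock: 14.55
ee_pos: [0.5705, -0.2727, 0.1853]
orientation: [3.138, 0.001, 1.396]
contact_force: [-0.1, 0.9, 0.2]
gripper_width: 0.029
grip_force: 0.0
```

Call:
step_arm:
  steps:
    - {"grip": 0.4,"travel": [0.01,-0.02,0],"roll": 0}
    - {"grip": 0.4,"travel": [0.01,-0.02,0],"roll": 0}
    - {"grip": 0.4,"travel": [0.01,-0.02,0],"roll": 0}

```text
clock: 14.85
ee_pos: [0.5796, -0.291, 0.1816]
orientation: [-3.141, -0.001, 1.394]
contact_force: [-0.3, 0.4, 0.6]
gripper_width: 0.0282
grip_force: 0.0
```

```bash
python3 - <<'E'
from h import *
s=arm.get_state(); print(s["ee_pos"],s["orientation"],s["contact_force"],s["wrist_torque"])
c=optics.camera("wrist");np.savez("c5.npz",**c);f=c["frame"]
cv2.imwrite("pics/w5.png",cv2.resize(f[0:200,160:400],None,fx=3,fy=3,interpolation=cv2.INTER_CUBIC)[:,:,::-1])
E
```

```text
[ 0.57955741 -0.29099426  0.18161352] [-3.14062210e+00 -5.65509428e-04  1.39441880e+00] [-0.28308344  0.37439692  0.62092415] [-0.00838813 -0.04058578 -0.02012162]
```

View pics/w5.png

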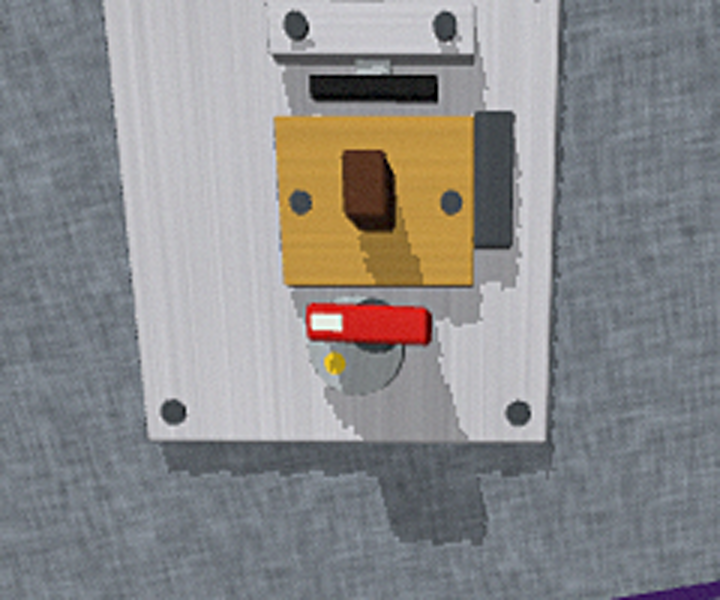

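Wrist view: the die lies flat and square, touching the stop's face at crop (474,180). The gap to the pad is about 4–5 mm, and the cam bar at crop (369,323) lies nearly along bed x. Computing the knob position.

```bash
python3 - <<'E'
from h import *
c=dict(np.load("c5.npz")); g=lambda x,y,z:onz(c,(160+x/3,y/3),z)[:2]
print("knob",g(369,321,.062)); a,b=g(308,322,.062),g(431,324,.062); d=b-a; print("bar yaw",np.arctan2(d[1],d[0]))
D=[g(285,285,.022),g(274,116,.022),g(473,116,.022),g(473,285,.022)]
print("die",fit([(-.035,-.028),(-.035,.028),(.035,.028),(.035,-.028)],D))
C=[g(150,441,.012),g(547,441,.012)]; print("bed",fit([(-.095,-.09),(.065,-.09)],C))
E
```

```text
knob [ 0.56331453 -0.199888  ]
bar yaw -0.19137306855925032
die (array([ 0.57001897, -0.15898318]), np.float64(-0.17409480259620624), array([0.0007, 0.0004, 0.0006, 0.0005]))
bed (array([ 0.5710669, -0.1543704]), np.float64(-0.1757781906543035), array([0.001, 0.001]))
```

Call:
step_arm:
  steps:
    - {"grip": 0.57,"travel": [0,0,0],"roll": 0.14}
    - {"grip": 0.57,"travel": [0,0,0],"roll": 0.28}
    - {"grip": 0.57,"travel": [0,0,0],"roll": 0.42}
    - {"grip": 0.57,"travel": [0,0,0],"roll": 0.56}
    - {"grip": 0.57,"travel": [0,0,0],"roll": 0.7}

```text
clock: 15.4
ee_pos: [0.5797, -0.2899, 0.1818]
orientation: [-3.141, -0.001, 2.102]
contact_force: [-0.3, 0.6, 1.3]
gripper_width: 0.0202
grip_force: 0.0
```

Call:
step_arm:
  steps:
    - {"grip": 0.57,"travel": [0,0.02,0],"roll": 0.14}
    - {"grip": 0.57,"travel": [-0.005,0.04,0],"roll": 0.28}
    - {"grip": 0.57,"travel": [-0.01,0.06,-0.02],"roll": 0.42}
    - {"grip": 0.57,"travel": [-0.015,0.08,-0.04],"roll": 0.56}
    - {"grip": 0.57,"travel": [-0.017,0.091,-0.06],"roll": 0.7}

```text
clock: 15.9
ee_pos: [0.5621, -0.1977, 0.1214]
orientation: [3.141, -0.001, 2.803]
contact_force: [-0.1, -0.5, 0.1]
gripper_width: 0.0198
grip_force: 0.0
```

Call:
step_arm:
  steps:
    - {"grip": 0.57,"travel": [0,0,0],"roll": 0.12}
    - {"grip": 0.57,"travel": [0,0,0],"roll": 0.14}
    - {"grip": 0.57,"travel": [0,0,0],"roll": 0.14}
    - {"grip": 0.57,"travel": [0,0,0],"roll": 0.14}

```text
clock: 16.3
ee_pos: [0.5631, -0.2003, 0.1226]
orientation: [-3.141, 0.001, 2.932]
contact_force: [0.6, -0.1, 0.3]
gripper_width: 0.0201
grip_force: 0.0
```

Call:
step_arm:
  steps:
    - {"grip": 0.57,"travel": [0,0,-0.02],"roll": 0.01}
    - {"grip": 0.57,"travel": [0,0,-0.04],"roll": 0.01}
    - {"grip": 0.57,"travel": [0,0,-0.05],"roll": 0.01}
    - {"grip": 0.57,"travel": [0,0,-0.056],"roll": 0.01}
    - {"grip": 0.57,"travel": [0,0,-0.056],"roll": 0.01}

```text
clock: 16.8
ee_pos: [0.5628, -0.2004, 0.066]
orientation: [3.141, -0.001, 2.944]
contact_force: [-1.1, -0.3, 0.6]
gripper_width: 0.02
grip_force: 0.0
```

Call:
step_arm:
  steps:
    - {"grip": 0.57,"travel": [0,0,-0.003],"roll": 0}
    - {"grip": 0.57,"travel": [0,0,-0.006],"roll": 0}
    - {"grip": 0.57,"travel": [0,0,-0.008],"roll": 0}

```text
clock: 17.1
ee_pos: [0.563, -0.2004, 0.0584]
orientation: [-3.141, 0.0, 2.945]
contact_force: [0.4, 0.4, -0.6]
gripper_width: 0.0196
grip_force: 0.0
```

No contact, so the fingers straddle the bar. Going down and closing.

Call:
step_arm:
  steps:
    - {"grip": 0.57,"travel": [0,0,-0.008],"roll": 0}
    - {"grip": 0.57,"travel": [0,0,-0.016],"roll": 0}
    - {"grip": 0.57,"travel": [0,0,-0.021],"roll": 0}
    - {"grip": 0.57,"travel": [0,0,-0.022],"roll": 0}
    - {"grip": 0.57,"travel": [0,0,-0.022],"roll": 0}

```text
clock: 17.6
ee_pos: [0.5628, -0.2004, 0.036]
orientation: [3.141, -0.0, 2.945]
contact_force: [-0.3, 0.6, 0.6]
gripper_width: 0.0196
grip_force: 0.1
```

Call:
step_arm:
  steps:
    - {"grip": 0.7,"travel": [0,0,0],"roll": 0}
    - {"grip": 1,"travel": [0,0,0],"roll": 0}
    - {"grip": 1,"travel": [0,0,0],"roll": 0}
    - {"grip": 1,"travel": [0,0,0],"roll": 0}
    - {"grip": 1,"travel": [0,0,0],"roll": 0}

```text
clock: 18.1
ee_pos: [0.563, -0.1994, 0.0361]
orientation: [3.14, -0.0, 2.945]
contact_force: [2.2, 5.4, -3.6]
gripper_width: 0.0167
grip_force: 30.0
```

```bash
cat > st.py <<'E'
from h import *
s=arm.get_state(); print("t",s["clock"],s["ee_pos"].round(4),"yaw",s["orientation"][2].round(4),"F",s["contact_force"].round(1),"M",s["wrist_torque"].round(3),"w",round(s["gripper_width"],4),"q6",s["joint_pos"][5].round(4),"e6",s["effort"][5].round(3))
E
python3 st.py
```

```text
t 18.1 [ 0.563  -0.1994  0.0361] yaw 2.9446 F [ 2.2  5.4 -3.6] M [ 1.089 -0.553 -0.045] w 0.0167 q6 -1.7939 e6 -0.035
```

Call:
step_arm:
  steps:
    - {"grip": 1,"travel": [0,0.001,0],"roll": 0}
    - {"grip": 1,"travel": [0,0.001,0],"roll": 0}
    - {"grip": 1,"travel": [0,0.001,0],"roll": 0}

```text
clock: 18.4
ee_pos: [0.563, -0.1994, 0.0361]
orientation: [3.142, 0.0, 2.945]
contact_force: [3.5, 0.9, -6.6]
gripper_width: 0.0166
grip_force: 30.0
```

```bash
python3 st.py
```

```text
t 18.4 [ 0.563  -0.1994  0.0361] yaw 2.9447 F [ 3.5  0.9 -6.6] M [ 0.128 -0.619  0.025] w 0.0166 q6 -1.7924 e6 -0.005
```

Call:
step_arm:
  steps:
    - {"grip": 1,"travel": [0,0,0],"roll": -0.04}
    - {"grip": 1,"travel": [0,0,0],"roll": -0.08}
    - {"grip": 1,"travel": [0,0,0],"roll": -0.12}
    - {"grip": 1,"travel": [0,0,0],"roll": -0.12}

```text
clock: 18.8
ee_pos: [0.5629, -0.1994, 0.0361]
orientation: [3.142, 0.0, 2.824]
contact_force: [3.1, 1.0, -6.4]
gripper_width: 0.0168
grip_force: 30.0
```

```bash
python3 - <<'E'
exec(open("st.py").read())
c=optics.camera("side");np.savez("c6b.npz",**c);a=c["frame"]
p=proj(c,(.563,-.2,.05)).astype(int);print(p)
c=optics.camera("scene");np.savez("c6.npz",**c);b=c["frame"];q=proj(c,(.563,-.2,.05)).astype(int);print(q)
cr=lambda f,p:cv2.resize(f[p[1]-38:p[1]+38,p[0]-50:p[0]+50],None,fx=7,fy=7,interpolation=cv2.INTER_CUBIC)
cv2.imwrite("pics/k6.png",cv2.resize(np.vstack([cr(a,p),cr(b,q)]),(390,594))[:,:,::-1])
E
```

```text
t 18.8 [ 0.5629 -0.1994  0.0361] yaw 2.8241 F [ 3.1  1.  -6.4] M [-0.015 -0.591  0.025] w 0.0168 q6 -1.6718 e6 0.594
[317 143]
[235 308]
```

Call:
step_arm:
  steps:
    - {"grip": 1,"travel": [0,0,0],"roll": 0}
    - {"grip": 1,"travel": [0,0,0],"roll": 0}

```text
clock: 19.1
ee_pos: [0.5629, -0.1994, 0.0361]
orientation: [-3.142, 0.0, 2.825]
contact_force: [3.7, -0.6, -8.7]
gripper_width: 0.0166
grip_force: 30.0
```

```bash
python3 st.py
```

```text
t 19.1 [ 0.5629 -0.1994  0.0361] yaw 2.8254 F [ 3.7 -0.6 -8.7] M [-0.082 -0.694 -0.004] w 0.0166 q6 -1.673 e6 0.035
```

View pics/k6.png

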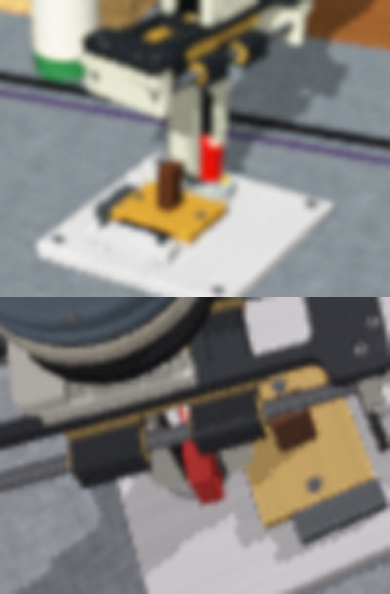

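The bar sits between the fingers, but the width of 16.6 mm and the missing turning torque suggest the tips hold a round hub under the bar. I'll regrip 12 mm higher.

Call:
step_arm:
  steps:
    - {"grip": 0.55,"travel": [0,0,0],"roll": 0}
    - {"grip": 0.55,"travel": [0,0,0],"roll": 0.06}
    - {"grip": 0.55,"travel": [0,0,0.004],"roll": 0.1}
    - {"grip": 0.55,"travel": [0,0,0.012],"roll": 0.1}
    - {"grip": 0.55,"travel": [0,0,0.012],"roll": 0.1}

```text
clock: 19.6
ee_pos: [0.5636, -0.1998, 0.0498]
orientation: [-3.141, 0.002, 2.924]
contact_force: [0.6, -0.2, 0.1]
gripper_width: 0.0212
grip_force: 0.0
```

Call:
step_arm:
  steps:
    - {"grip": 0.7,"travel": [0,0,0],"roll": 0}
    - {"grip": 1,"travel": [0,0,0],"roll": 0}
    - {"grip": 1,"travel": [0,0,0],"roll": 0}
    - {"grip": 1,"travel": [0,0,0],"roll": 0}
    - {"grip": 1,"travel": [0,0,0],"roll": 0}

```text
clock: 20.1
ee_pos: [0.5629, -0.1994, 0.0483]
orientation: [3.142, 0.0, 2.925]
contact_force: [-1.1, -0.4, 5.8]
gripper_width: 0.0121
grip_force: 28.8
```

```bash
python3 st.py
```

```text
t 20.1 [ 0.5629 -0.1994  0.0483] yaw 2.9247 F [-1.1 -0.4  5.8] M [ 0.138  0.051 -0.014] w 0.0121 q6 -1.7722 e6 -0.059
```

Call:
step_arm:
  steps:
    - {"grip": 1,"travel": [0,0,0],"roll": -0.08}
    - {"grip": 1,"travel": [0,0,0],"roll": -0.16}
    - {"grip": 1,"travel": [0,0,0],"roll": -0.24}
    - {"grip": 1,"travel": [0,0,0],"roll": -0.32}
    - {"grip": 1,"travel": [0,0,0],"roll": -0.4}

```text
clock: 20.6
ee_pos: [0.5629, -0.1996, 0.0484]
orientation: [-3.141, 0.0, 2.522]
contact_force: [-2.4, -1.4, 5.6]
gripper_width: 0.0116
grip_force: 29.8
```

Call:
step_arm:
  steps:
    - {"grip": 1,"travel": [0,0,0],"roll": 0}
    - {"grip": 1,"travel": [0,0,0],"roll": 0}

```text
clock: 20.8
ee_pos: [0.5629, -0.1997, 0.0484]
orientation: [-3.141, 0.0, 2.525]
contact_force: [-1.6, 0.2, 5.1]
gripper_width: 0.0118
grip_force: 29.7
```

```bash
python3 st.py
```

```text
t 20.8 [ 0.5629 -0.1997  0.0484] yaw 2.5247 F [-1.6  0.2  5.1] M [-0.173  0.192 -0.056] w 0.0118 q6 -1.3722 e6 0.053
```

Call:
step_arm:
  steps:
    - {"grip": 1,"travel": [0,0,0],"roll": -0.06}
    - {"grip": 1,"travel": [0,0,0],"roll": -0.12}
    - {"grip": 1,"travel": [0,0,0],"roll": -0.15}
    - {"grip": 1,"travel": [0,0,0],"roll": -0.15}

```text
clock: 21.2
ee_pos: [0.5628, -0.1997, 0.0484]
orientation: [-3.141, 0.0, 2.374]
contact_force: [-2.4, -1.0, 5.9]
gripper_width: 0.0121
grip_force: 29.8
```

```bash
cat > av.py <<'E'
from h import *
L=[]
for i in range(6):
    s=arm.get_state(); L.append([s["effort"][5],s["wrist_torque"][2],s["orientation"][2],*s["contact_force"],s["gripper_width"]*1000]); optics.camera("wrist")
L=np.array(L);y=L[:,2].mean();print("t",s["clock"],"v~",round(3.14-y,4),"e6,Mz,yaw,F,w",L.mean(0).round(3),"e6",L[:,0].round(2),"Mz",L[:,1].round(2))
E
python3 av.py
```

```text
t 21.45 v~ 0.7652 e6,Mz,yaw,F,w [ 0.16   0.068  2.375 -2.391 -1.352  5.766 11.72 ] e6 [0.5  0.2  0.09 0.06 0.06 0.05] Mz [0.09 0.05 0.07 0.07 0.08 0.05]
```

Call:
step_arm:
  steps:
    - {"grip": 1,"travel": [0,0,0],"roll": -0.03}
    - {"grip": 1,"travel": [0,0,0],"roll": -0.05}
    - {"grip": 1,"travel": [0,0,0],"roll": -0.05}

```text
clock: 21.8
ee_pos: [0.5628, -0.1998, 0.0484]
orientation: [-3.141, 0.0, 2.324]
contact_force: [-2.6, -2.3, 5.4]
gripper_width: 0.0117
grip_force: 29.8
```

```bash
python3 av.py
```

```text
t 22.05 v~ 0.815 e6,Mz,yaw,F,w [ 0.156  0.087  2.325 -2.374 -1.684  5.679 11.706] e6 [0.37 0.18 0.11 0.09 0.09 0.09] Mz [0.11 0.09 0.1  0.07 0.09 0.06]
```

Call:
step_arm:
  steps:
    - {"grip": 1,"travel": [0,0,0],"roll": -0.03}
    - {"grip": 1,"travel": [0,0,0],"roll": -0.04}
    - {"grip": 1,"travel": [0,0,0],"roll": -0.04}

```text
clock: 22.4
ee_pos: [0.5628, -0.1998, 0.0484]
orientation: [-3.141, 0.0, 2.285]
contact_force: [-3.7, -2.2, 5.1]
gripper_width: 0.0118
grip_force: 29.8
```

```bash
python3 av.py
```

```text
t 22.65 v~ 0.8549 e6,Mz,yaw,F,w [ 0.147  0.097  2.285 -2.803 -1.826  5.447 11.71 ] e6 [0.27 0.16 0.12 0.11 0.11 0.11] Mz [0.1  0.07 0.11 0.1  0.11 0.09]
```

Call:
step_arm:
  steps:
    - {"grip": 1,"travel": [0,0,0],"roll": -0.03}
    - {"grip": 1,"travel": [0,0,0],"roll": -0.04}
    - {"grip": 1,"travel": [0,0,0],"roll": -0.04}

```text
clock: 23.0
ee_pos: [0.5628, -0.1998, 0.0484]
orientation: [-3.141, 0.0, 2.245]
contact_force: [-2.8, -2.2, 6.7]
gripper_width: 0.0117
grip_force: 29.8
```

```bash
python3 av.py
```

```text
t 23.25 v~ 0.8949 e6,Mz,yaw,F,w [ 0.148  0.108  2.245 -2.977 -1.656  6.169 11.654] e6 [0.27 0.16 0.12 0.11 0.11 0.11] Mz [0.11 0.17 0.11 0.08 0.06 0.12]
```

Call:
step_arm:
  steps:
    - {"grip": 1,"travel": [0,0,0],"roll": -0.03}
    - {"grip": 1,"travel": [0,0,0],"roll": -0.04}
    - {"grip": 1,"travel": [0,0,0],"roll": -0.04}

```text
clock: 23.6
ee_pos: [0.5627, -0.1998, 0.0484]
orientation: [-3.141, 0.0, 2.205]
contact_force: [-3.1, -2.5, 6.5]
gripper_width: 0.0117
grip_force: 29.8
```

```bash
python3 av.py
```

```text
t 23.85 v~ 0.9349 e6,Mz,yaw,F,w [ 0.148  0.098  2.205 -2.999 -2.297  6.02  11.635] e6 [0.27 0.16 0.12 0.11 0.11 0.11] Mz [0.09 0.12 0.11 0.11 0.08 0.09]
```

Call:
step_arm:
  steps:
    - {"grip": 1,"travel": [0,0,0],"roll": -0.03}
    - {"grip": 1,"travel": [0,0,0],"roll": -0.04}
    - {"grip": 1,"travel": [0,0,0],"roll": -0.04}

```text
clock: 24.2
ee_pos: [0.5627, -0.1998, 0.0484]
orientation: [-3.141, 0.0, 2.165]
contact_force: [-2.6, -1.5, 7.1]
gripper_width: 0.0119
grip_force: 29.8
```

```bash
python3 av.py
```

```text
t 24.45 v~ 0.9749 e6,Mz,yaw,F,w [ 0.149  0.104  2.165 -2.915 -2.001  6.044 11.811] e6 [0.27 0.16 0.12 0.11 0.11 0.11] Mz [0.1  0.12 0.08 0.12 0.09 0.12]
```

Call:
step_arm:
  steps:
    - {"grip": 1,"travel": [0,0,0],"roll": -0.03}
    - {"grip": 1,"travel": [0,0,0],"roll": -0.04}
    - {"grip": 1,"travel": [0,0,0],"roll": -0.04}

```text
clock: 24.8
ee_pos: [0.5627, -0.1999, 0.0484]
orientation: [-3.141, 0.0, 2.125]
contact_force: [-3.1, -2.8, 7.0]
gripper_width: 0.0117
grip_force: 29.8
```

```bash
python3 av.py
```

```text
t 25.05 v~ 1.0149 e6,Mz,yaw,F,w [ 0.15   0.141  2.125 -3.051 -2.659  6.153 11.639] e6 [0.27 0.16 0.12 0.12 0.11 0.11] Mz [0.18 0.12 0.14 0.15 0.13 0.14]
```

Call:
step_arm:
  steps:
    - {"grip": 1,"travel": [0,0,0],"roll": -0.03}
    - {"grip": 1,"travel": [0,0,0],"roll": -0.03}
    - {"grip": 1,"travel": [0,0,0],"roll": -0.03}

```text
clock: 25.4
ee_pos: [0.5627, -0.1998, 0.0484]
orientation: [-3.141, 0.0, 2.095]
contact_force: [-3.4, -1.7, 6.8]
gripper_width: 0.0114
grip_force: 29.8
```

```bash
python3 av.py
```

```text
t 25.65 v~ 1.0449 e6,Mz,yaw,F,w [ 0.087  0.104  2.095 -3.456 -2.012  6.037 11.607] e6 [0.11 0.09 0.08 0.08 0.08 0.08] Mz [0.05 0.08 0.14 0.09 0.11 0.15]
```

Call:
step_arm:
  steps:
    - {"grip": 1,"travel": [0,0,0],"roll": -0.03}
    - {"grip": 1,"travel": [0,0,0],"roll": -0.04}
    - {"grip": 1,"travel": [0,0,0],"roll": -0.04}

```text
clock: 26.0
ee_pos: [0.5626, -0.1999, 0.0484]
orientation: [-3.141, 0.0, 2.055]
contact_force: [-3.5, -2.5, 6.1]
gripper_width: 0.0117
grip_force: 29.8
```

```bash
python3 av.py
```

```text
t 26.25 v~ 1.0849 e6,Mz,yaw,F,w [ 0.151  0.121  2.055 -3.899 -2.178  6.35  11.685] e6 [0.27 0.16 0.13 0.12 0.11 0.11] Mz [0.11 0.15 0.11 0.13 0.1  0.12]
```

Call:
step_arm:
  steps:
    - {"grip": 1,"travel": [0,0,0],"roll": -0.03}
    - {"grip": 1,"travel": [0,0,0],"roll": -0.04}
    - {"grip": 1,"travel": [0,0,0],"roll": -0.04}

```text
clock: 26.6
ee_pos: [0.5626, -0.1999, 0.0484]
orientation: [-3.141, 0.0, 2.015]
contact_force: [-3.4, -2.3, 5.2]
gripper_width: 0.0119
grip_force: 29.8
```

```bash
python3 av.py
```

```text
t 26.85 v~ 1.1248 e6,Mz,yaw,F,w [ 0.164  0.144  2.015 -3.736 -2.35   6.37  11.777] e6 [0.28 0.18 0.14 0.13 0.13 0.13] Mz [0.16 0.12 0.15 0.16 0.14 0.15]
```

Call:
step_arm:
  steps:
    - {"grip": 1,"travel": [0,0,0],"roll": -0.03}
    - {"grip": 1,"travel": [0,0,0],"roll": -0.04}
    - {"grip": 1,"travel": [0,0,0],"roll": -0.04}

```text
clock: 27.2
ee_pos: [0.5626, -0.2, 0.0484]
orientation: [-3.141, 0.001, 1.975]
contact_force: [-3.7, -4.0, 5.9]
gripper_width: 0.0117
grip_force: 30.0
```

```bash
python3 av.py
```

```text
t 27.45 v~ 1.1647 e6,Mz,yaw,F,w [ 0.227  0.2    1.975 -3.894 -3.438  6.006 11.668] e6 [0.35 0.24 0.2  0.19 0.19 0.19] Mz [0.22 0.23 0.17 0.17 0.23 0.18]
```

Call:
step_arm:
  steps:
    - {"grip": 1,"travel": [0,0,0],"roll": -0.03}
    - {"grip": 1,"travel": [0,0,0],"roll": -0.03}
    - {"grip": 1,"travel": [0,0,0],"roll": -0.03}

```text
clock: 27.8
ee_pos: [0.5626, -0.2, 0.0484]
orientation: [-3.141, 0.001, 1.945]
contact_force: [-3.4, -3.5, 5.6]
gripper_width: 0.0121
grip_force: 30.0
```

```bash
python3 av.py
```

```text
t 28.05 v~ 1.1946 e6,Mz,yaw,F,w [ 0.22   0.211  1.945 -3.848 -3.225  6.2   11.805] e6 [0.25 0.22 0.21 0.21 0.21 0.21] Mz [0.21 0.19 0.19 0.23 0.26 0.18]
```

Call:
step_arm:
  steps:
    - {"grip": 1,"travel": [0,0,0],"roll": -0.03}
    - {"grip": 1,"travel": [0,0,0],"roll": -0.04}
    - {"grip": 1,"travel": [0,0,0],"roll": -0.04}

```text
clock: 28.4
ee_pos: [0.5625, -0.2, 0.0484]
orientation: [-3.14, 0.001, 1.905]
contact_force: [-4.7, -3.2, 6.7]
gripper_width: 0.011
grip_force: 30.1
```

```bash
python3 av.py
```

```text
t 28.65 v~ 1.2344 e6,Mz,yaw,F,w [ 0.356  0.335  1.906 -3.865 -3.235  6.177 11.589] e6 [0.47 0.37 0.33 0.32 0.32 0.32] Mz [0.33 0.35 0.37 0.35 0.28 0.33]
```

Torque rose about 0.23 N m above the plateau over about 0.11 rad past onset, so the squeeze is roughly 10 N. Releasing.

Call:
step_arm:
  steps:
    - {"grip": 0.6,"travel": [0,0,0],"roll": 0}
    - {"grip": 0.5,"travel": [0,0,0],"roll": 0}
    - {"grip": 0.5,"travel": [0,0,0],"roll": 0}
    - {"grip": 0.5,"travel": [0,0,0.01],"roll": 0}
    - {"grip": 0.5,"travel": [0,0,0.03],"roll": 0}

```text
clock: 29.2
ee_pos: [0.5622, -0.199, 0.0778]
orientation: [-3.14, -0.002, 1.905]
contact_force: [-1.4, -0.1, -0.5]
gripper_width: 0.023
grip_force: 0.0
```

Call:
step_arm:
  steps:
    - {"grip": 0.5,"travel": [0,-0.01,0.04],"roll": -0.1}
    - {"grip": 0.5,"travel": [0,-0.04,0.08],"roll": -0.2}
    - {"grip": 0.5,"travel": [0.01,-0.07,0.11],"roll": -0.3}
    - {"grip": 0.5,"travel": [0.015,-0.09,0.11],"roll": -0.4}
    - {"grip": 0.5,"travel": [0.015,-0.09,0.11],"roll": -0.5}

```text
clock: 29.7
ee_pos: [0.5785, -0.2919, 0.19]
orientation: [3.139, 0.001, 1.399]
contact_force: [0.2, 1.2, -0.4]
gripper_width: 0.0232
grip_force: 0.0
```

```bash
python3 - <<'E'
exec(open("st.py").read())
c=optics.camera("wrist");np.savez("c7.npz",**c)
f=c["frame"];hsv=cv2.cvtColor(f,cv2.COLOR_RGB2HSV)
red=((hsv[...,0]<5)|(hsv[...,0]>175))&(hsv[...,1]>150)&(hsv[...,2]>180)
n,l,st,ce=cv2.connectedComponentsWithStats(red[:230].astype(np.uint8)); i=1+st[1:,4].argmax(); print("red px",st[i],ce[i])
m=np.zeros(red.shape,bool);m[:230]=l==i
print("bar rect mm",rect(c,m,.062))
for d in nets.trace("wrist","die_mid"): print(d["confidence"],d["location"],d["pixels"].sum(),rect(c,d["pixels"],.022))
E
```

```text
t 29.7 [ 0.5785 -0.2919  0.19  ] yaw 1.3989 F [ 0.2  1.2 -0.4] M [-0.011 -0.05  -0.029] w 0.0232 q6 -0.367 e6 -1.962
red px [270  86  28  39 326] [284.83435583 107.62883436]
bar rect mm ((562.2127685546875, -199.63107299804688), (9.90264892578125, 37.674888610839844), 19.81903076171875)
0.8 [61.4, 287.6] 3685 ((570.4835815429688, -152.58798217773438), (57.166969299316406, 71.70708465576172), 79.24315643310547)
```

```bash
python3 -c "
from workcell import sign_off
print(sign_off())"
```

```text
the job is handed in; nothing more can be done
None
```

The brass die is home against the end stop and clamped by the cam at roughly 10 N, estimated from the turning torque; the blue-handled die and spool were left alone. The job is handed in at about 30 s, but the sign-off gave no verdict.

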